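Sort two threaded spindles by pitch on sloping notched gauges

ROBOT

A 6-joint arm with a two-finger parallel gripper is mounted at the origin on the work surface. World frame = base frame: x ahead of the robot, y to its left, z up, the work surface at z = 0. Lengths are in m, angles in rad, forces in N, time in s.
With the tool pointing down it reaches from about 0.35 to 0.725 m from the base axis. Payload 6 kg.
Tool frame: the origin (TCP) lies midway between the tips of the shut fingers; the grasp point (between the pads) lies 19 mm behind it (grip_point_offset is the distance from the TCP to the grasp point, in m); z points along the fingers, y is the line along which they close (so a half turn about z gives the same grasp; the last joint's range is limited). The gripper opens to 85 mm and grips with 20 to 120 N. Pads are 22 mm wide; open, the fingers measure 114 mm over their backs; the gripper's body (76 mm by 85 mm) begins 54 mm behind the grasp point. The pads swing forward as they close: fully open they stand 13 mm farther back than shut.
Start: joints at [-0.786, 0.04, 0.085, 0, -1.615, -0.334], TCP at [0.261, -0.54, 0.231] pointing down, gripper open.
Joint ranges: [-2.56, 2.56], [-1.29, 2.01], [-1.08, 1.49], [-3.29, 1.98], [-2.81, -0.18], [-2.99, 2.99]. Speed limits (rad/s): [2.57, 2.57, 3.01, 3.14, 3.14, 3.14].

INTERFACE

Orientations are given as a unit quaternion [x, y, z, w].
In Python, from rig import * gives the robot as it stands.
- The arm moves only by the shell command python3 -m handwheel 'ROWS'. ROWS is a JSON object of lists of equal length, an entry for each row: "travel": the shift along the tool's x, y, z in m, a list of three; "delta_rot": the turn, a rotation vector about the tool's x, y, z in degrees, a list of three; "jaw": the opening, from -1 (shut) to 1 (fully open). A call has 1 to 8 rows; each row shifts and turns the commanded pose from where the row before left it, along the tool's axes as they then stand; what a row does not reach is not made up. A row lasts 1/10 s, in which the tool goes at most 50 mm and 8.59 degrees, less where a joint would pass 70% of its speed; a pose out of reach is approached as far as the arm can. A call is refused whole if a number of a shift passes 0.05 or a number of a turn 8.59, either way. A call with a gripper value outside its range is refused whole. The fingers move at their own pace and stop on an object; the grip force is fixed at half the most. Time passes only in rows, so rows that do not move let the fingers close. It gives the time, the measured TCP pose, the force, the opening and the grip force at its end, in the units of the state.
- state(): the state, without advancing time (a new reading comes with each control period).
- snapshot(name): name is "side" or "top" or "wrist"; returns a dict with "img" (400x640x3 uint8, blue, green, red), "range_z" (400x640 float32, m along the optical axis (not along the pixel's ray), 0 where there is no reading), "mtx" (3x3 intrinsics, pixels), "R" (3x3) and "t" (3): a world point X has camera coordinates R X + t. Camera axes: x right, y down, z forward; pixel columns grow to the right and rows downward; lengths in m; the calibration is good to about 2 mm. The wrist camera is an equidistant fisheye: a pixel r from the principal point sees the ray r / f radians off the axis. A picture is of the moment at which its call begins.
- hand_in(): hands the job in; it is judged then, once.
The state is a dict: "t": time; "joint_pos": joint angles; "joint_velocities": joint speeds; "joint_efforts": joint torques, N m; "tool_pos": TCP position; "orientation": TCP orientation; "force": force on the tool from outside, world axes, zero at the start; "torque": the same for the moment, N m; "gripper_width": finger opening in m; "finger_force": force on a finger pad.
Only numpy, scipy, OpenCV 4.12 (cv2) and the standard library are available. Lean on these libraries where they do the work, as an engineer would, in place of code of your own. Each camera call takes 0.05 s, during which the arm holds its last target. There are 200 camera calls.

TASK

Check the two steel table-leg spindles for thread pitch: lay the fine-threaded one in the blue fine-notched gauge and the coarse-threaded one in the orange coarse-notched gauge, in either order. Each must lie along the slope with its wrench square in the gap between the two blocks and both threads fully down in the notches, set down gently rather than dropped, and let go. Leave the folding rule, tumbler and pen box where they are.

Things in the scene. Friction and masses are not known exactly. Their poses are not given: they have to be found in the camera images.
- fine_spindle: FINE spindle, steel, 160 mm long, 0.35-0.55 kg. Grip its middle: wrench square 44 mm long, 34 x 34 mm. Thread rings on both ends (crest dia 32 x 2 mm wide, root dia 24, 6 mm wide): pitch 12 mm, five rings an end, 28, 40, 52, 64, 76 mm from the middle. Origin: its centre, on the axis, 17 mm above the table at the start; x along it (both ends alike), z up at the start. The spindles differ only in pitch
- coarse_spindle: COARSE spindle, steel, 160 mm long, 0.35-0.55 kg. Grip its middle: wrench square 44 mm long, 34 x 34 mm. Thread rings on both ends (crest dia 32 x 2 mm wide, root dia 24, 6 mm wide): pitch 20 mm, three rings an end, 32, 52, 72 mm from the middle. Origin: its centre, on the axis, 17 mm above the table at the start; x along it (both ends alike), z up at the start. The spindles differ only in pitch
- fine_gauge: gauge stand fixed to the table: bed sloping 25 deg, rising along its +x (away from the robot), two blue notched blocks 24 mm wide in line up the slope, 58 mm gap between for the wrench square. Pitch 12 mm: teeth 3 mm wide at 34, 46, 58, 70, 82 mm from the middle. Notches 9 mm wide, 6 mm deep. Origin: on the table, plumb below the seat point; x up-slope seen from above, z up. Bed lies 46 mm under a seated spindle's axis
- coarse_gauge: gauge stand fixed to the table: bed sloping 25 deg, rising along its +x (away from the robot), two orange notched blocks 24 mm wide in line up the slope, 58 mm gap between for the wrench square. Pitch 20 mm: teeth 11 mm wide at 42, 62, 82 mm from the middle. Notches 9 mm wide, 6 mm deep. Origin: on the table, plumb below the seat point; x up-slope seen from above, z up. Bed lies 46 mm under a seated spindle's axis
- fine_gauge_seat (a point): where the fine spindle's centre lies when fully home, 88 mm above the table. x along the row, up the slope; y level; z square to the bed, leaning 25 deg to the robot. Tooth tops 12 mm below. Wrong pitch or misaligned rides 4 mm proud. Play 1.5 mm along x, rings catch within 3 mm. Cheeks 36 mm apart, lips 15 mm above the point, only 66-86 mm from the middle; fingers have room nearer
- coarse_gauge_seat (a point): where the coarse spindle's centre lies when fully home, 88 mm above the table. x along the row, up the slope; y level; z square to the bed, leaning 25 deg to the robot. Tooth tops 12 mm below. Wrong pitch or misaligned rides 4 mm proud. Play 1.5 mm along x, rings catch within 3 mm. Cheeks 36 mm apart, lips 15 mm above the point, only 66-86 mm from the middle; fingers have room nearer
- folding_rule: bystander: folded wooden rule, yellow and brown with red ends, 30 x 200 x 15 mm, lying on the table across the front of the robot; origin under its centre, y along it
- tumbler: bystander: empty glass tumbler, 74 mm across the mouth, 95 mm tall; origin under its centre
- pen_box: bystander: open grey metal box of pens, 90 x 150 x 75 mm, pens to 120 mm high; origin under its centre, y along it
Mind the look-alikes: they are no part of the job. Leave any purple or red look-alike of the coarse_spindle alone.

How it is judged:
By the outcome, as a careful person would: the job done as asked, in the order asked, and still so for the second after the job is handed in, with the robot touching nothing.
It also fails if it takes over 64 s, if anything falls off the work surface, if the arm or the gripper's body presses on something with over 40 N, if the wrist force passes 120 N, or if a joint passes its speed limit or range.

## Working session

There is one attempt and no reset: what is moved stays moved. The work goes in short steps, Python scripts to look and compute and a shell command to move; the robot and the scene stay as the last step left them, time stands still between calls to the robot, and variables do not carry over. Pictures are saved under pics/ and viewed, at most 10 in all, crops included, and the job is handed in when it is done.

```bash
mkdir -p pics; ls; python3 - <<'E'
from rig import *
import cv2,numpy as np
for n in("top","side"):
    s=snapshot(n);cv2.imwrite(f"pics/{n}0.png",s["img"]);np.savez(f"{n}0.npz",**s)
    print(n,s["mtx"].tolist(),s["R"].round(4).tolist(),s["t"].round(4).tolist())
print(state())
E
```

```text
pics
top [[414.64756700165765, 0.0, 320.9282257915299], [0.0, 414.64756700165765, 201.32371273497483], [0.0, 0.0, 1.0]] [[0.0079, -0.9998, 0.0184], [-0.9876, -0.0107, -0.1566], [0.1568, -0.0169, -0.9875]] [0.0147, 0.4811, 1.284]
side [[488.62748860157416, 0.0, 313.1549948860842], [0.0, 488.62748860157416, 208.21803230865243], [0.0, 0.0, 1.0]] [[-0.9885, -0.1511, 0.0087], [-0.1181, 0.7342, -0.6686], [0.0947, -0.6619, -0.7436]] [0.4893, 0.0941, 1.4419]
{'t': 0.1, 'joint_pos': array([-7.86287930e-01,  4.07700634e-02,  8.38870626e-02, -3.89137388e-04,
       -1.61551296e+00, -3.33719286e-01]), 'joint_velocities': array([-0.00161271, -0.00133497,  0.00122673,  0.00109151, -0.00112108,
        0.00037019]), 'joint_efforts': array([-6.61408863e-03, -3.69344544e+01,  3.48280799e+01,  6.95182264e+00,
       -4.54291381e-03,  7.49004187e-06]), 'tool_pos': array([ 0.26134051, -0.5397557 ,  0.23035911]), 'orientation': array([-2.23499205e-01,  9.74703764e-01,  7.81131527e-04, -2.59469082e-04]), 'force': array([-0.02225196, -0.7939948 ,  0.03573894]), 'torque': array([-0.03004397, -0.03041321,  0.0203463 ]), 'finger_force': 0.0, 'gripper_width': 0.0850462424136437}
```

View pics/top0.png

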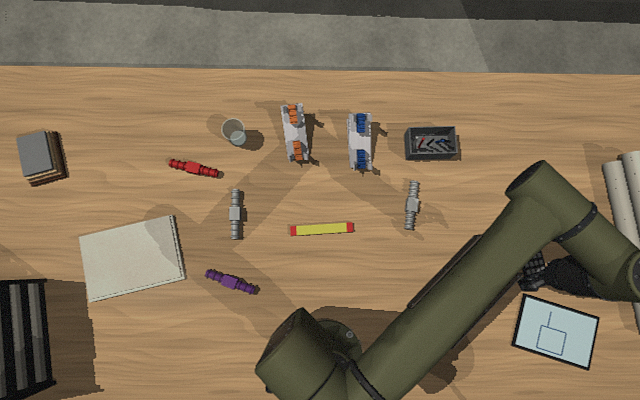

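View pics/side0.png

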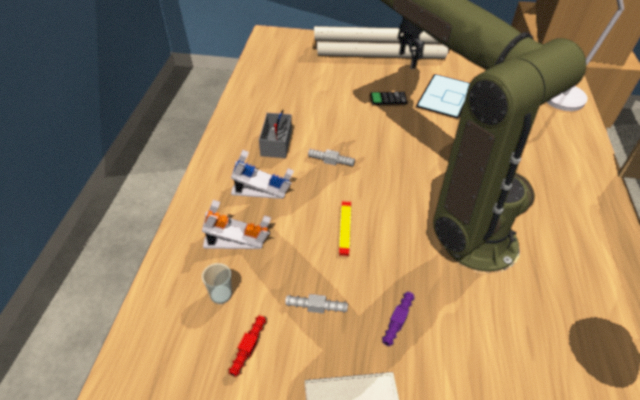

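The top view shows steel spindles at about (236,213) and (412,205), the orange gauge at (295,133) and the blue one at (360,141). The side view confirms this layout, with purple and red decoys apart from them. Next I'll measure and tell the pitches apart.

```bash
cat > h.py <<'E'
import numpy as np,cv2
def ray(s,px):
    px=np.atleast_2d(px).astype(float);K=s["mtx"]
    d=np.c_[(px[:,0]-K[0,2])/K[0,0],(px[:,1]-K[1,2])/K[1,1],np.ones(len(px))]@s["R"]
    return -s["R"].T@s["t"],d
def onplane(s,px,z):
    c,d=ray(s,px);return c+d*((z-c[2])/d[:,2])[:,None]
def cloud(s,m):
    v,u=np.nonzero(m&(s["range_z"]>0));c,d=ray(s,np.c_[u,v]);return c+d*s["range_z"][v,u][:,None]
def box(m,a):
    o=np.zeros_like(m);x0,y0,x1,y1=a;o[y0:y1,x0:x1]=m[y0:y1,x0:x1];return o
def axis(p):
    c=p.mean(0);w,v=np.linalg.eigh(np.cov((p-c).T));a=v[:,-1];return c,a*np.sign(a[0]+1e-9)
E
python3 - <<'E'
from h import *
for n,rois in(("top",{"L":(215,175,255,250),"R":(390,170,430,240),"O":(270,90,325,175),"B":(335,95,385,185)}),("side",{"L":(278,285,355,322),"R":(300,142,362,172),"O":(195,195,280,255),"B":(222,145,300,200)})):
    s=dict(np.load(n+"0.npz"));hsv=cv2.cvtColor(s["img"],cv2.COLOR_BGR2HSV);H,S,V=cv2.split(hsv)
    for k,a in rois.items():
        if k in"LR":
            m=box((S<60)&(V>70),a)
            m=(cv2.connectedComponentsWithStats(m.astype(np.uint8)));i=1+m[2][1:,4].argmax();m=m[1]==i
            v,u=np.nonzero(m);q=onplane(s,np.c_[u,v],.020)[:,:2];c,ax=axis(q)
            t=(q-c)@ax;cl=cloud(s,m)
            r=cv2.minAreaRect(q.astype(np.float32)*1000)
            print(n,k,len(q),c.round(4),"rect",np.round(r[0],1),np.round(r[1],1),"yaw",np.degrees(np.arctan2(ax[1],ax[0])).round(1),"ext",t.min().round(3),t.max().round(3),"z",np.percentile(cl[:,2],[10,50,95]).round(3) if len(cl) else 0)
        else:
            m=box((S>120)&(V>60)&((H>100)&(H<130) if k=="B" else (H<16)),a)
            nn,lab,st,_=cv2.connectedComponentsWithStats(cv2.morphologyEx(m.astype(np.uint8),cv2.MORPH_CLOSE,np.ones((5,5))))
            for i in range(1,nn):
                if st[i,4]>25:
                    mi=(lab==i)&m;p=cloud(s,mi)
                    print(n,k,st[i],np.median(p,0).round(4),p.min(0).round(3),p.max(0).round(3))
        x0,y0,x1,y1=a
ims=[]
s=np.load("top0.npz")["img"];t=np.load("side0.npz")["img"]
for im,a in((s,(205,170,265,250)),(s,(382,165,442,245)),(t,(275,275,360,330)),(t,(290,130,375,185))):
    ims.append(cv2.resize(im[a[1]:a[3],a[0]:a[2]],(360,480) if im is s else (360,233),interpolation=cv2.INTER_CUBIC))
cv2.imwrite("pics/sp.png",cv2.resize(np.vstack([np.hstack(ims[:2]),np.hstack(ims[2:])]),(600,594)))
E
```

```text
top L 388 [0.4405 0.2967] rect [442.  297.2] [158.7  32. ] yaw 1.4 ext -0.078 0.081 z [0.023 0.029 0.036]
top R 447 [ 0.4776 -0.274 ] rect [ 477.  -274.8] [ 41.2 161.4] yaw -8.9 ext -0.081 0.08 z [0.02  0.029 0.036]
top O [288 105   9  19 135] [0.7488 0.113  0.0977] [0.723 0.101 0.065] [0.786 0.126 0.116]
top O [293 141  10  20 148] [0.6451 0.0976 0.0481] [ 0.615  0.083 -0.004] [0.679 0.112 0.065]
top B [357 114   8  18 137] [ 0.7227 -0.1025  0.0958] [ 0.698 -0.117  0.065] [ 0.758 -0.09   0.116]
top B [357 150   9  18 131] [ 0.6223 -0.1083  0.0494] [ 0.593 -0.126  0.008] [ 0.65  -0.095  0.064]
side L 666 [0.4417 0.2979] rect [442.2 297.3] [160.9  49.5] yaw 1.0 ext -0.08 0.081 z [0.018 0.027 0.035]
side R 395 [ 0.4757 -0.2695] rect [ 476.8 -270.8] [ 63.2 159.7] yaw -9.8 ext -0.079 0.081 z [0.014 0.025 0.035]
side O [206 206  26  22 235] [0.7455 0.116  0.0899] [ 0.723 -0.01  -0.005] [0.824 0.139 0.128]
side O [245 218  27  20 271] [0.6534 0.1023 0.0457] [ 0.615  0.016 -0.006] [0.692 0.117 0.064]
side O [269 232   8  14  34] [ 6.033e-01  8.850e-02 -3.000e-04] [ 0.594  0.065 -0.003] [0.616 0.115 0.003]
side B [243 165  11  11  85] [ 0.7136 -0.0933  0.0869] [ 0.697 -0.113  0.068] [ 0.731 -0.085  0.104]
side B [270 176  14  11 103] [ 0.629  -0.097   0.0469] [ 0.609 -0.118  0.027] [ 0.648 -0.089  0.064]
```

View pics/sp.png

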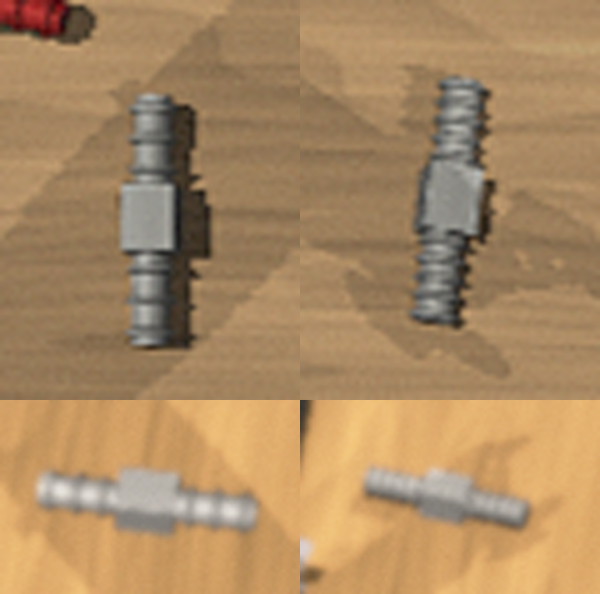

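Left steel spindle is coarse (three rings an end, square at (148,215) in the crop). The right one is fine (close rings). I'll write a move helper next.

```bash
cat >> h.py <<'E'
from scipy.spatial.transform import Rotation as Ro
def pose(yaw,slope=0):
    """tool z square to the bed, tool x down-slope along axis with yaw deg"""
    y=Ro.from_euler('z',yaw,degrees=True);p=Ro.from_euler('y',-slope,degrees=True)
    return y*p*Ro.from_matrix(np.array([[-1,0,0],[0,1,0],[0,0,-1.]]))
def goal(st,pos,R):
    c=Ro.from_quat(st["orientation"]);rv=np.degrees((c.inv()*R).as_rotvec())
    d=R.inv().apply(np.array(pos)-st["tool_pos"])
    print("turn",rv.round(2),"then travel mm",(d*1000).round(1),"| before-turn travel",(c.inv().apply(np.array(pos)-st["tool_pos"])*1000).round(1),"t",st["t"])
E
python3 - <<'E'
from h import *;from rig import *
goal(state(),[.477,-.273,.16],pose(-9))
E
```

```text
turn [ 0.09 -0.04 34.83] then travel mm [-171.3  297.2   70.4] | before-turn travel [-310.3  146.    70.5] t 0.1
```

```bash
python3 -m handwheel '{"travel":[[0,0,0],[0,0,0],[0,0,0],[0,0,0],[0,0,0]],"delta_rot":[[0,0,7],[0,0,7],[0,0,7],[0,0,7],[0,0,6.8]],"jaw":[1,1,1,1,1]}' && python3 -m handwheel '{"travel":[[-0.022,0.037,0.0088],[-0.022,0.037,0.0088],[-0.022,0.037,0.0088],[-0.022,0.037,0.0088],[-0.022,0.037,0.0088],[-0.022,0.037,0.0088],[-0.022,0.037,0.0088],[-0.017,0.037,0.0088]],"delta_rot":[[0,0,0],[0,0,0],[0,0,0],[0,0,0],[0,0,0],[0,0,0],[0,0,0],[0,0,0]],"jaw":[1,1,1,1,1,1,1,1]}' && python3 -m handwheel '{"travel":[[0,0,0],[0,0,0]],"delta_rot":[[0,0,0],[0,0,0]],"jaw":[1,1]}'
python3 - <<'E'
from h import *;from rig import *
s=snapshot("wrist");np.savez("w1.npz",**s);cv2.imwrite("pics/w1.png",s["img"])
print(s["mtx"],s["R"],s["t"]);goal(state(),[.477,-.273,.16],pose(-9))
E
```

```text
t: 0.6
tool_pos: [0.2614, -0.5398, 0.2306]
orientation: [0.081, 0.997, 0.0, -0.0]
force: [-0.9, 0.8, 0.9]
gripper_width: 0.0857
finger_force: 0.0
t: 1.4
tool_pos: [0.4773, -0.2726, 0.16]
orientation: [0.078, 0.997, 0.0, -0.0]
force: [1.0, -0.3, 1.0]
gripper_width: 0.0856
finger_force: 0.0
t: 1.6
tool_pos: [0.4766, -0.2735, 0.1603]
orientation: [0.077, 0.997, 0.0, -0.001]
force: [0.5, -0.6, -0.6]
gripper_width: 0.0855
finger_force: 0.0
[[309.70691629   0.         317.50047714]
 [  0.         309.70691629 199.22471528]
 [  0.           0.           1.        ]] [[ 0.15473851  0.98795439 -0.00145651]
 [ 0.95325439 -0.14891599  0.26292601]
 [ 0.259542   -0.0420732  -0.9648149 ]] [ 0.19731891 -0.50962069  0.17313009]
turn [-0.01 -0.03  0.06] then travel mm [-0.4  1.4  0.8] | before-turn travel [-0.4  1.4  0.8] t 1.65
```

View pics/w1.png

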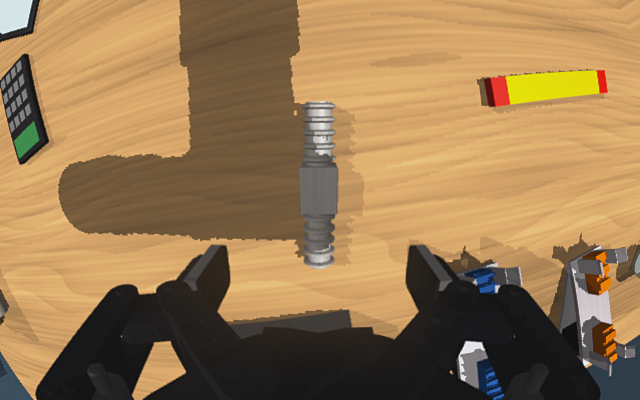

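The fine spindle is in the wrist view with its square at about (319,190) and ends near (319,102) and (319,267). The gauges are visible at lower right. Measuring it with fisheye rays.

```bash
cat >> h.py <<'E'
def fray(s,px):
    px=np.atleast_2d(px).astype(float);K=s["mtx"];d=(px-K[:2,2])/K[0,0];r=np.linalg.norm(d,axis=1)+1e-12
    v=np.c_[d*(np.sin(r)/r)[:,None],np.cos(r)]@s["R"];return -s["R"].T@s["t"],v
def fplane(s,px,z):
    c,v=fray(s,px);return c+v*((z-c[2])/v[:,2])[:,None]
def spindle(s,a):
    H,S,V=cv2.split(cv2.cvtColor(s["img"],cv2.COLOR_BGR2HSV));m=box((S<50)&(V>60),a).astype(np.uint8)
    m=cv2.morphologyEx(m,cv2.MORPH_CLOSE,np.ones((5,5)));n,l,st,_=cv2.connectedComponentsWithStats(m);m=l==1+st[1:,4].argmax()
    v,u=np.nonzero(m);p=np.c_[u,v];q=fplane(s,p,.020)[:,:2];c,ax=axis(q);t=(q-c)@ax;lat=(q-c)@np.array([-ax[1],ax[0]])
    ts=np.arange(t.min(),t.max(),.002);w=np.array([np.ptp(lat[(t>=a)&(t<a+.002)]) for a in ts])
    print("box",st[1+st[1:,4].argmax()],"c",c.round(4),"yaw",np.degrees(np.arctan2(ax[1],ax[0])).round(2),"ext",t.min().round(4),t.max().round(4),"midext",(c+ax*(t.min()+t.max())/2).round(4))
    print("widths",(w*1000).round(0))
    e=[]   # centreline from edge midpoints of each slice
    for a0 in ts:
        k=(t>=a0)&(t<a0+.002);e.append([a0+.001,(lat[k].min()+lat[k].max())/2])
    print("edge-fit",np.polyfit(*np.array(e).T,1).round(4))
    sq=fplane(s,p,.034)[:,:2]
E
python3 - <<'E'
from h import *
spindle(dict(np.load("w1.npz")),(290,90,350,275))
E
```

```text
box [ 300  101   37  168 5084] c [ 0.4732 -0.2731] yaw -8.9 ext -0.078 0.0858 midext [ 0.4771 -0.2737]
widths [22. 29. 30. 23. 22. 22. 23. 28. 30. 23. 23. 23. 23. 30. 30. 23. 22. 22.
 23. 28. 30. 23. 23. 23. 23. 30. 29. 29. 30. 31. 33. 33. 33. 33. 33. 33.
 33. 33. 34. 34. 34. 34. 34. 33. 33. 33. 33. 33. 33. 33. 33. 33. 33. 29.
 29. 23. 23. 25. 28. 28. 27. 25. 25. 25. 28. 28. 29. 26. 26. 26. 28. 29.
 29. 26. 26. 26. 27. 29. 27. 26. 21. 13.]
edge-fit [0.0003 0.    ]
```

```bash
python3 - <<'E'
from h import *;from rig import *
R=pose(3.4,25);goal(state(),np.array([.672,-.106,.088])-R.apply([0,0,.13]),R)
R2=pose(8.5,25);d=R2.inv()*1
p1=np.array([.672,-.106,.088])-R.apply([0,0,.13]);p2=np.array([.697,.106,.088])-R2.apply([0,0,.13])
goal(dict(tool_pos=p1,orientation=R.as_quat(),t=0),p2,R2)
E
```

```text
turn [ -2.7  -24.94 -12.14] then travel mm [-155.3  156.5   22.7] | before-turn travel [-113.4  185.   -45.1] t 1.65Traceback (most recent call last):
  File "<stdin>", line 3, in <module>
TypeError: Argument 'other' has incorrect type (expected scipy.spatial.transform._rotation.Rotation, got int)
```

```bash
python3 -m handwheel '{"travel":[[-0.0227,0.037,-0.009],[-0.0227,0.037,-0.009],[-0.0227,0.037,-0.009],[-0.0227,0.037,-0.009],[-0.0227,0.037,-0.009],[0,0,0],[0,0,0],[0,0,0]],"delta_rot":[[0,0,0],[-0.54,-4.99,-2.43],[-0.54,-4.99,-2.43],[-0.54,-4.99,-2.43],[-0.54,-4.99,-2.43],[-0.54,-4.99,-2.43],[0,0,0],[0,0,0]],"jaw":[1,1,1,1,1,1,1,1]}'
python3 - <<'E'
from h import *;from rig import *
s=snapshot("wrist");np.savez("w2.npz",**s);cv2.imwrite("pics/w2.png",s["img"])
R=pose(3.4,25);goal(state(),np.array([.672,-.106,.088])-R.apply([0,0,.13]),R)
R=pose(8.5,25);goal(state(),np.array([.697,.106,.088])-R.apply([0,0,.13]),R)
E
```

```text
t: 2.45
tool_pos: [0.602, -0.1038, 0.2189]
orientation: [-0.028, 0.976, 0.006, 0.217]
force: [0.4, 0.0, -0.4]
gripper_width: 0.0854
finger_force: 0.0
turn [-0.07  0.02 -0.14] then travel mm [-7.4 -6.3 18. ] | before-turn travel [-7.4 -6.3 18. ] t 2.5
turn [-2.22  0.02 -4.77] then travel mm [-57.5 193.5  41.4] | before-turn travel [-41.1 199.1  33.8] t 2.5
```

View pics/w2.png

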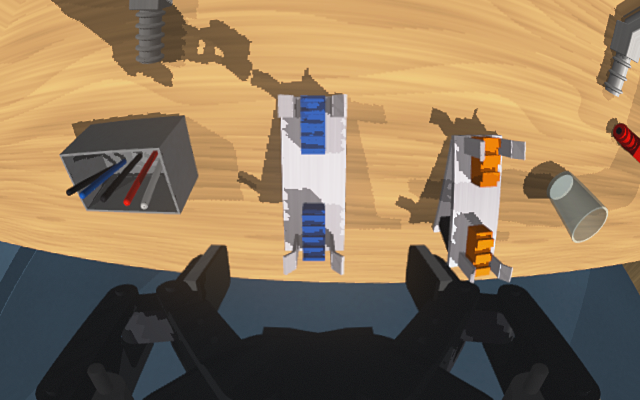

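The blue gauge fills the middle: blocks at (313,125) and (313,232), with visible teeth. The orange gauge is at (485,160) and (480,250). The range image plus the blue mask should give the tooth pattern.

```bash
cat >> h.py <<'E'
def fcloud(s,m):
    v,u=np.nonzero(m&(s["range_z"]>0));c,d=fray(s,np.c_[u,v]);zc=d@s["R"][2];return c+d*(s["range_z"][v,u]/zc)[:,None],np.c_[u,v]
def gauge(s,col,a,seat,yaw,teeth,show=True):
    H,S,V=cv2.split(cv2.cvtColor(s["img"],cv2.COLOR_BGR2HSV))
    m=box((S>110)&(V>35)&((H>100)&(H<130) if col=="B" else (H<18)),a)
    m=m&(cv2.connectedComponentsWithStats(m.astype(np.uint8))[1]>0)
    P,_=fcloud(s,m);seat=np.array(seat,float)
    for it in range(4):
        F=Ro.from_euler('z',yaw,degrees=True)*Ro.from_euler('y',-25,degrees=True)
        L=F.inv().apply(P-seat);k=(abs(L[:,0])<.1)&(abs(L[:,1])<.02)
        top=k&(abs(L[:,2]-np.percentile(L[k,2],80))<.0025)
        lo=[];xs=np.arange(-.09,.09,.004)
        for x in xs:
            j=top&(L[:,0]>=x)&(L[:,0]<x+.004)
            if j.sum()>5:lo.append([x+.002,(L[j,1].min()+L[j,1].max())/2,np.ptp(L[j,1])])
        lo=np.array(lo);a1=np.polyfit(lo[:,0],lo[:,1],1)
        tops=L[top]
        # tooth phase: offset maximising tops on teeth, minus off teeth
        best=[(np.mean([np.min(abs(abs(x-o)-teeth))<.0015 for x in tops[:,0]]),o) for o in np.arange(-.012,.0121,.0005)] if len(teeth)==5 else [(np.mean(np.min(abs(abs(tops[:,[0]]-o)-teeth),axis=1)<.0055),o) for o in np.arange(-.012,.0121,.0005)]
        mx=max(best)[0];o=np.mean([b[1] for b in best if b[0]>=mx-.005])
        print("it",it,"n",top.sum(),"yawcorr",np.degrees(a1[0]).round(2),"lat",a1[1].round(5),"phase",round(o,4),round(mx,3),"toph",np.median(tops[:,2]).round(4),"slope",np.degrees(np.polyfit(tops[:,0],tops[:,2],1)[0]).round(2),"w",np.median(lo[:,2]).round(4))
        seat=seat+F.apply([o,a1[1],0]);seat[2]=.088;yaw+=np.degrees(a1[0])
        print("   seat",seat.round(4),"yaw",yaw.round(2),"ext",L[k,0].min().round(4),L[k,0].max().round(4))
    return L,top
E
python3 - <<'E'
from h import *
s=dict(np.load("w2.npz"))
L,t=gauge(s,"B",(285,85,350,275),[.672,-.106,.088],3.4,np.array([34,46,58,70,82])/1e3)
for x in np.arange(-.096,.096,.003):
    j=(L[:,0]>=x)&(L[:,0]<x+.003)&(abs(L[:,1])<.008)
    print(round(x*1000),j.sum(),(np.percentile(L[j,2],[20,80])*1e3).round(1) if j.sum() else "",end=";")
print();gauge(s,"O",(450,130,515,285),[.697,.106,.088],8.5,np.array([42,62,82])/1e3)
E
```

```text
it 0 n 661 yawcorr -0.02 lat 0.00074 phase -0.01 0.943 toph -0.0094 slope -0.11 w 0.0223
   seat [ 0.6629 -0.1058  0.088 ] yaw 3.38 ext -0.0959 0.077
it 1 n 661 yawcorr -0.13 lat -0.00018 phase -0.002 0.95 toph -0.0132 slope -0.11 w 0.0223
   seat [ 0.6611 -0.1061  0.088 ] yaw 3.25 ext -0.0877 0.0852
it 2 n 661 yawcorr 0.13 lat 0.0002 phase 0.0 0.932 toph -0.014 slope -0.11 w 0.0221
   seat [ 0.6611 -0.1059  0.088 ] yaw 3.38 ext -0.0861 0.0868
it 3 n 661 yawcorr 0.01 lat -1e-05 phase 0.0 0.933 toph -0.014 slope -0.11 w 0.0221
   seat [ 0.6611 -0.1059  0.088 ] yaw 3.4 ext -0.0861 0.0868
-96 0 ;-93 0 ;-90 0 ;-87 16 [-20.3 -19.5];-84 48 [-14.7 -13.4];-81 65 [-20.  -14.3];-78 47 [-20.5 -19.2];-75 39 [-20.6 -19.5];-72 47 [-19.5 -13.2];-69 47 [-20.3 -19.1];-66 45 [-20.8 -19.5];-63 47 [-20.3 -19. ];-60 48 [-17.4 -13.6];-57 48 [-20.5 -19.1];-54 48 [-20.6 -19.2];-51 47 [-20.7 -19.4];-48 64 [-19.1 -13.4];-45 32 [-20.7 -19.3];-42 48 [-20.6 -19.2];-39 49 [-20.7 -19.7];-36 61 [-18.9 -13.8];-33 34 [-20.4 -19.2];-30 14 [-20.2 -19.4];-27 0 ;-24 0 ;-21 0 ;-18 0 ;-15 0 ;-12 0 ;-9 0 ;-6 0 ;-3 0 ;0 0 ;3
[... 348 characters left out ...]
[-17.6 -15.4];75 38 [-20.3 -19.5];78 36 [-20.2 -15.4];81 31 [-15.2 -14.1];84 10 [-20.2 -19.5];87 0 ;90 0 ;93 0 ;
it 0 n 655 yawcorr -0.31 lat -0.00017 phase -0.0085 0.947 toph -0.0107 slope -0.19 w 0.0229
   seat [0.6894 0.1047 0.088 ] yaw 8.19 ext -0.0994 0.0799
it 1 n 655 yawcorr 0.12 lat 0.00022 phase -0.0015 0.947 toph -0.0139 slope -0.19 w 0.023
   seat [0.688  0.1047 0.088 ] yaw 8.31 ext -0.0949 0.0868
it 2 n 655 yawcorr -0.1 lat -0.00018 phase 0.0 0.942 toph -0.0145 slope -0.19 w 0.0229
   seat [0.6881 0.1045 0.088 ] yaw 8.21 ext -0.0937 0.0881
it 3 n 655 yawcorr -0.01 lat 1e-05 phase 0.0 0.942 toph -0.0145 slope -0.19 w 0.0229
   seat [0.6881 0.1045 0.088 ] yaw 8.2 ext -0.0936 0.0881
```

```bash
python3 - <<'E'
from h import *;from rig import *
for f,a in(("w1.npz",(220,60,285,150)),("w1.npz",(380,110,450,220)),("w2.npz",(370,20,560,80)),("w1.npz",(306,172,334,210))):
    s=dict(np.load(f));P,_=fcloud(s,box(np.ones((400,640),bool),a));print(f,np.median(P,0).round(4))
goal(state(),[.4757,-.2735,.10],pose(-8.9))
E
```

```text
w1.npz [ 0.387  -0.3252 -0.0016]
w1.npz [ 0.4707 -0.1728 -0.0018]
w2.npz [ 0.5289  0.0509 -0.0019]
w1.npz [ 0.4749 -0.2722  0.0323]
turn [ 2.65 24.93 11.95] then travel mm [  99.  -187.3  119. ] | before-turn travel [ 173.7 -162.3   50.2] t 2.5
```

```bash
python3 -m handwheel '{"travel":[[0,0,0],[0,0,0],[0,0,0],[0.033,-0.0625,0.0],[0.033,-0.0625,0],[0.033,-0.0623,0],[0,0,0.04],[0,0,0]],"delta_rot":[[0.9,8.31,3.98],[0.9,8.31,3.98],[0.85,8.31,3.99],[0,0,0],[0,0,0],[0,0,0],[0,0,0],[0,0,0]],"jaw":[1,1,1,1,1,1,1,1]}'
python3 - <<'E'
from h import *;from rig import *
goal(state(),[.4755,-.2735,.003],pose(-8.9))
E
```

```text
turn [ 2.65 24.93 11.95] then travel mm [  99.2 -187.3  216. ] | before-turn travel [ 214.9 -162.3  138.1] t 2.5refused, shift out of range in row 4
```

```bash
python3 -m handwheel '{"travel":[[0,0,0],[0,0,0],[0,0,0],[0.02,-0.0375,0.01],[0.02,-0.0375,0.01],[0.02,-0.0375,0.01],[0.02,-0.0375,0.01],[0.019,-0.0373,0.01]],"delta_rot":[[0.9,8.31,3.98],[0.9,8.31,3.98],[0.85,8.31,3.99],[0,0,0],[0,0,0],[0,0,0],[0,0,0],[0,0,0]],"jaw":[1,1,1,1,1,1,1,1]}'
python3 -m handwheel '{"travel":[[0,0,0.03],[0,0,0]],"delta_rot":[[0,0,0],[0,0,0]],"jaw":[1,1]}'
python3 - <<'E'
from h import *;from rig import *
goal(state(),[.4755,-.2735,.003],pose(-8.9))
E
```

```text
t: 3.3
tool_pos: [0.4794, -0.2768, 0.1642]
orientation: [0.07, 0.997, 0.001, 0.015]
force: [1.0, -1.3, -0.2]
gripper_width: 0.0854
finger_force: 0.0
t: 3.5
tool_pos: [0.479, -0.2754, 0.1304]
orientation: [0.071, 0.997, 0.002, 0.012]
force: [0.8, 0.0, -0.8]
gripper_width: 0.0853
finger_force: 0.0
turn [0.32 1.37 0.73] then travel mm [  3.7   1.3 127.4] | before-turn travel [  6.7   0.7 127.3] t 3.5
```

```bash
python3 -m handwheel '{"travel":[[0,0,0],[0.0037,0.0013,0.03],[0,0,0.03],[0,0,0.03],[0,0,0.0175],[0,0,0]],"delta_rot":[[0.32,1.37,0.73],[0,0,0],[0,0,0],[0,0,0],[0,0,0],[0,0,0]],"jaw":[1,1,1,1,1,1]}'
python3 - <<'E'
from h import *;from rig import *
goal(state(),[.4755,-.2735,.003],pose(-8.9))
E
```

```text
t: 4.1
tool_pos: [0.4784, -0.2722, 0.0256]
orientation: [0.075, 0.997, -0.001, 0.001]
force: [0.4, -0.1, -0.0]
gripper_width: 0.0854
finger_force: 0.0
turn [-0.11  0.17  0.28] then travel mm [ 2.7 -1.7 22.6] | before-turn travel [ 2.8 -1.7 22.6] t 4.1
```

```bash
python3 -m handwheel '{"travel":[[0.0027,-0.0017,0.01],[0,0,0.012],[0,0,0],[0,0,0],[0,0,0],[0,0,0],[0,0,0],[0,0,0]],"delta_rot":[[-0.1,0.17,0.28],[0,0,0],[0,0,0],[0,0,0],[0,0,0],[0,0,0],[0,0,0],[0,0,0]],"jaw":[1,1,1,-1,-1,-1,-1,-1]}'
python3 -m handwheel '{"travel":[[0,0,0],[0,0,0],[0,0,0],[0,0,0]],"delta_rot":[[0,0,0],[0,0,0],[0,0,0],[0,0,0]],"jaw":[-1,-1,-1,-1]}'
python3 - <<'E'
from h import *;from rig import *
goal(state(),[.4755,-.2735,.003],pose(-8.9))
E
```

```text
t: 4.9
tool_pos: [0.4765, -0.2743, 0.0059]
orientation: [0.078, 0.997, -0.0, 0.003]
force: [-1.3, 1.5, 3.8]
gripper_width: 0.0331
finger_force: 61.4
t: 5.3
tool_pos: [0.4765, -0.2743, 0.0059]
orientation: [0.078, 0.997, -0.0, 0.003]
force: [0.6, 2.9, 6.5]
gripper_width: 0.0332
finger_force: 61.4
turn [-0.03  0.34 -0.02] then travel mm [1.1 0.7 2.9] | before-turn travel [1.1 0.7 2.8] t 5.3
```

```bash
python3 -m handwheel '{"travel":[[0,0,-0.02],[0,0,-0.04],[0,0,-0.04],[0,0,-0.04],[0,0,-0.04],[0,0,0],[0,0,0]],"delta_rot":[[0,0,0],[0,0,0],[0,0,0],[0,0,0],[0,0,0],[0,0,0],[0,0,0]],"jaw":[-1,-1,-1,-1,-1,-1,-1]}'
python3 - <<'E'
from h import *;from rig import *
s=snapshot("wrist");np.savez("w3.npz",**s);cv2.imwrite("pics/w3.png",s["img"])
R=pose(3.4,25);goal(state(),np.array([.662,-.106,.088])-R.apply([0,0,.10-.019]),R)
E
```

```text
t: 6.0
tool_pos: [0.4749, -0.2738, 0.1842]
orientation: [0.078, 0.997, 0.0, 0.002]
force: [0.6, -0.3, -4.3]
gripper_width: 0.0332
finger_force: 60.7
turn [ -2.63 -24.81 -12.16] then travel mm [-138.7  156.1   88.2] | before-turn travel [-125.8  187.3   21.7] t 6.05
```

View pics/w3.png

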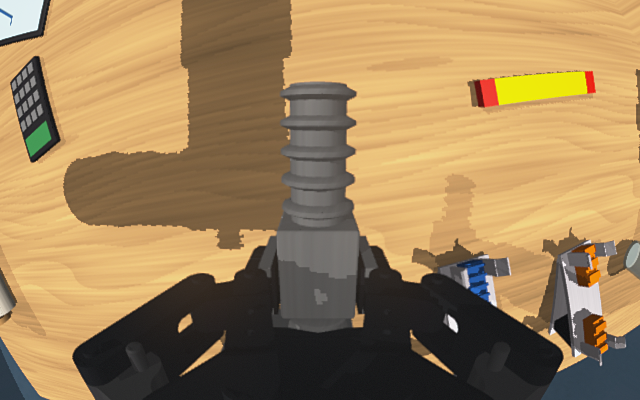

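The fine spindle is held square in the jaws, five rings visible from (319,90) to (319,212). I'll measure its pose in the tool frame with the same camera, so calibration bias cancels.

```bash
cat >> h.py <<'E'
def inhand(s,st,a,rings):
    P,px=fcloud(s,box(np.ones((400,640),bool),a));c=Ro.from_quat(st["orientation"]);L=c.inv().apply(P-st["tool_pos"])
    k=(abs(L[:,1])<.03)&(L[:,2]<.035)&(L[:,2]>-.04)&(L[:,0]>.022)&(L[:,0]<.1);L=L[k]
    xs=np.arange(.022,.092,.001);pr=[]
    for x in xs:
        j=(L[:,0]>=x)&(L[:,0]<x+.001)
        pr.append((np.percentile(L[j,2],5),(np.percentile(L[j,1],1)+np.percentile(L[j,1],99))/2,np.ptp(L[j,1])) if j.sum()>5 else (np.nan,)*3)
    pr=np.array(pr);print("x,ztop,mid,w:");print([(round(x*1e3),*(q*1e3).round(1)) for x,q in zip(xs,pr)])
    best=[]
    for o in np.arange(-.008,.008,.00025):
        m=np.min(abs((xs+.0005)[:,None]-o-rings),axis=1)<=.0012;g=~np.isnan(pr[:,0]);
        best.append((np.nanmean(pr[~m&g,2]<.028)+np.nanmean(pr[m&g,2]>.028),o))
    mx=max(best)[0];o=np.mean([b[1] for b in best if b[0]>mx-.02])
    m=(pr[:,2]>.0285)
    cr=[(x,pr[m&(abs(xs-o-r)<.003)]) for x,r in zip(rings,rings)]
    X=xs[m]+.0005;fz=np.polyfit(X,pr[m,0],1);fy=np.polyfit(X,pr[m,1],1)
    print("centre tool x",round(o,5),round(mx,2),"axis z at centre",(np.polyval(fz,o)+.016).round(4),"pitch",np.degrees(fz[0]).round(2),"y",np.polyval(fy,o).round(4),"yaw",np.degrees(fy[0]).round(2))
E
python3 - <<'E'
from h import *;from rig import *
s=dict(np.load("w3.npz"));inhand(s,state(),(270,70,370,225),np.array([28,40,52,64,76])/1e3)
E
```

```text
x,ztop,mid,w:
[(22, np.float64(-20.9), np.float64(-0.7), np.float64(33.3)), (23, np.float64(-23.0), np.float64(-1.8), np.float64(26.3)), (24, np.float64(-23.7), np.float64(-0.7), np.float64(22.5)), (25, np.float64(-23.4), np.float64(-0.6), np.float64(19.8)), (26, np.float64(-25.4), np.float64(-1.8), np.float64(26.5)), (27, np.float64(-26.9), np.float64(-0.2), np.float64(30.6)), (28, np.float64(-27.5), np.float64(-0.3), np.float64(31.7)), (29, np.float64(-26.7), np.float64(-0.6), np.float64(30.9)), (30, np.float64(-25.3), np.float64(-0.7), np.float64(28.8)), (31, np.float64(-24.1), np.float64(-0.6), np.float64(25.0)), (32, np.float64(-23.7), np.float64(-0.6), np.float64(23.3)), (33, np.float64(-23.6), np.float64(-0.4), np.float64(23.2)), (34, np.float64(-23.4), np.float64(-0.4), np.float64(23.1)), (35, np.float64(-23.5), np.float64(-0.4), np.float64(23.1)), (36, np.float64(-23.6), np.float64(-0.6), np.float64(23.0)), (37, np.float64(-23.6), np.float64(-0.8), np.float64(21.1)), (38, np.float64(-26.0), np.float64(-0.7), np.float64(22.3)), (39, np.float64(-27.2), np.float64(-0.5), np.flo
[... 2522 characters left out ...]
float64(nan), np.float64(nan), np.float64(nan)), (82, np.float64(nan), np.float64(nan), np.float64(nan)), (83, np.float64(nan), np.float64(nan), np.float64(nan)), (84, np.float64(nan), np.float64(nan), np.float64(nan)), (85, np.float64(nan), np.float64(nan), np.float64(nan)), (86, np.float64(nan), np.float64(nan), np.float64(nan)), (87, np.float64(nan), np.float64(nan), np.float64(nan)), (88, np.float64(nan), np.float64(nan), np.float64(nan)), (89, np.float64(nan), np.float64(nan), np.float64(nan)), (90, np.float64(nan), np.float64(nan), np.float64(nan)), (91, np.float64(nan), np.float64(nan), np.float64(nan))]
centre tool x 0.0005 1.89 axis z at centre -0.0089 pitch -1.85 y -0.0006 yaw 0.06
```

```bash
cat >> h.py <<'E'
def seatgoal(st,seat,yaw,hand,back):
    R=pose(yaw,25);goal(st,np.array(seat)-R.apply(np.array(hand)+[0,0,back]),R)
FS=([.6616,-.1059,.088],3.4);FH=[.0003,-.0005,-.0111]
E
python3 - <<'E'
from h import *;from rig import *
seatgoal(state(),*FS,FH,.06)
E
```

```text
turn [ -2.63 -24.81 -12.16] then travel mm [-138.7  156.8  120.2] | before-turn travel [-138.8  190.8   50.7] t 6.05
```

```bash
python3 -m handwheel '{"travel":[[-0.0232,0.0318,0],[-0.0232,0.0318,0],[-0.0232,0.0318,0],[-0.0232,0.0318,0],[-0.0232,0.0318,0],[-0.0232,0.0318,0],[0,0,0],[0,0,0]],"delta_rot":[[0,0,0],[0,0,0],[0,0,0],[0,0,0],[0,0,0],[0,0,0],[-0.5,-5,-2.4],[-0.5,-5,-2.4]],"jaw":[-1,-1,-1,-1,-1,-1,-1,-1]}'
python3 -m handwheel '{"travel":[[0,0,0],[0,0,0],[0,0,0],[0,0,0]],"delta_rot":[[-0.5,-5,-2.4],[-0.5,-5,-2.4],[-0.5,-4.8,-2.4],[0,0,0]],"jaw":[-1,-1,-1,-1]}'
python3 - <<'E'
from h import *;from rig import *
seatgoal(state(),*FS,FH,.06)
E
```

```text
t: 6.85
tool_pos: [0.6422, -0.1058, 0.1784]
orientation: [0.034, 0.996, 0.001, 0.086]
force: [-0.3, -0.2, -3.0]
gripper_width: 0.0328
finger_force: 60.8
t: 7.25
tool_pos: [0.6389, -0.1074, 0.1804]
orientation: [-0.028, 0.976, 0.004, 0.215]
force: [-0.9, -0.3, -3.3]
gripper_width: 0.0334
finger_force: 60.8
turn [-0.24 -0.21 -0.06] then travel mm [18.1  0.7 44.5] | before-turn travel [18.   0.8 44.6] t 7.25
```

```bash
python3 -m handwheel '{"travel":[[0.009,0.0007,0],[0.009,0,0.02],[0,0,0.022],[0,0,0.022],[0,0,0],[0,0,0]],"delta_rot":[[-0.24,-0.2,-0.06],[0,0,0],[0,0,0],[0,0,0],[0,0,0],[0,0,0]],"jaw":[-1,-1,-1,-1,-1,-1]}'
python3 - <<'E'
from h import *;from rig import *
seatgoal(state(),*FS,FH,.0);print(state()["force"])
E
```

```text
t: 7.85
tool_pos: [0.6529, -0.106, 0.1192]
orientation: [-0.029, 0.976, 0.006, 0.218]
force: [0.2, 0.2, -3.1]
gripper_width: 0.033
finger_force: 60.6
turn [-0.07  0.17 -0.  ] then travel mm [ 5.1  0.1 43.1] | before-turn travel [ 5.2  0.2 43. ] t 7.85
[ 0.21767208  0.24607636 -3.12789861]
```

```bash
python3 -m handwheel '{"travel":[[0.005,0,0],[0,0,0],[0,0,0.01],[0,0,0],[0,0,0]],"delta_rot":[[0,0.17,0],[0,0,0],[0,0,0],[0,0,0],[0,0,0]],"jaw":[-1,-1,-1,-1,-1]}'
python3 - <<'E'
from h import *;from rig import *
seatgoal(state(),*FS,FH,.0)
E
```

```text
t: 8.35
tool_pos: [0.6528, -0.106, 0.1084]
orientation: [-0.029, 0.976, 0.006, 0.217]
force: [0.5, 0.0, -3.3]
gripper_width: 0.0327
finger_force: 60.8
turn [-0.05  0.11  0.  ] then travel mm [ 0.3  0.  33.3] | before-turn travel [ 0.4  0.1 33.3] t 8.35
```

Aligned; now down in stages, watching the force.

```bash
python3 -m handwheel '{"travel":[[0.0003,0,0.01],[0,0,0.01],[0,0,0.005],[0,0,0],[0,0,0]],"delta_rot":[[0,0.1,0],[0,0,0],[0,0,0],[0,0,0],[0,0,0]],"jaw":[-1,-1,-1,-1,-1]}'
python3 -m handwheel '{"travel":[[0,0,0.003],[0,0,0]],"delta_rot":[[0,0,0],[0,0,0]],"jaw":[-1,-1]}'
python3 - <<'E'
from h import *;from rig import *
seatgoal(state(),*FS,FH,.0)
E
```

```text
t: 8.85
tool_pos: [0.6633, -0.1054, 0.0859]
orientation: [-0.029, 0.976, 0.006, 0.217]
force: [-0.3, 0.1, -3.7]
gripper_width: 0.033
finger_force: 60.8
t: 9.05
tool_pos: [0.6646, -0.1053, 0.0834]
orientation: [-0.029, 0.976, 0.006, 0.217]
force: [-1.0, 0.2, -3.6]
gripper_width: 0.0331
finger_force: 60.8
turn [-0.04  0.07 -0.  ] then travel mm [0.5 0.  5.6] | before-turn travel [0.5 0.  5.6] t 9.05
```

```bash
for i in 1 2; do python3 -m handwheel '{"travel":[[0.0002,0,0.0015],[0,0,0],[0,0,0]],"delta_rot":[[0,0,0],[0,0,0],[0,0,0]],"jaw":[-1,-1,-1]}'; done
python3 - <<'E'
from h import *;from rig import *
seatgoal(state(),*FS,FH,.0)
E
```

```text
t: 9.35
tool_pos: [0.665, -0.1053, 0.0821]
orientation: [-0.029, 0.976, 0.006, 0.217]
force: [-0.2, 0.1, -3.9]
gripper_width: 0.0331
finger_force: 60.8
t: 9.65
tool_pos: [0.6654, -0.1053, 0.0805]
orientation: [-0.029, 0.976, 0.006, 0.217]
force: [-0.4, 0.2, -3.3]
gripper_width: 0.033
finger_force: 60.8
turn [-0.04  0.05  0.  ] then travel mm [0.  0.1 2.6] | before-turn travel [0.  0.1 2.6] t 9.65
```

```bash
for i in 1 2 3; do python3 -m handwheel '{"travel":[[0,0,0.001],[0,0,0],[0,0,0]],"delta_rot":[[0,0,0],[0,0,0],[0,0,0]],"jaw":[-1,-1,-1]}'|grep -E "pos|^force"; done
python3 - <<'E'
from h import *;from rig import *
seatgoal(state(),*FS,FH,.0)
E
```

```text
tool_pos: [0.6659, -0.1052, 0.0796]
force: [-0.1, -0.5, -3.4]
tool_pos: [0.6663, -0.1052, 0.0787]
force: [-0.4, -0.8, -3.9]
tool_pos: [0.6669, -0.1052, 0.078]
force: [-0.4, -0.3, -2.9]
turn [-0.05  0.08  0.01] then travel mm [ 0.3  0.1 -0.2] | before-turn travel [ 0.3  0.1 -0.2] t 10.55
```

Predicted home reached with only slight force change; easing on until the weight is taken.

```bash
for i in 1 2; do python3 -m handwheel '{"travel":[[0,0,0.0007],[0,0,0],[0,0,0]],"delta_rot":[[0,0,0],[0,0,0],[0,0,0]],"jaw":[-1,-1,-1]}'|grep -E "pos|^force"; done
python3 - <<'E'
from h import *;from rig import *
seatgoal(state(),*FS,FH,.0)
E
```

```text
tool_pos: [0.667, -0.1052, 0.0778]
force: [-4.9, 0.7, 1.7]
tool_pos: [0.6671, -0.1052, 0.0777]
force: [-10.5, 1.5, 5.0]
turn [-0.06  0.06  0.01] then travel mm [ 0.4  0.2 -0.5] | before-turn travel [ 0.4  0.2 -0.5] t 11.15
```

```bash
python3 -m handwheel '{"travel":[[0.0004,0,-0.0007],[0,0,0]],"delta_rot":[[0,0,0],[0,0,0]],"jaw":[-1,-1]}'|grep -E "pos|^force"; python3 -m handwheel '{"travel":[[0,0,0],[0,0,0],[0,0,0],[0,0,0],[0,0,0],[0,0,0]],"delta_rot":[[0,0,0],[0,0,0],[0,0,0],[0,0,0],[0,0,0],[0,0,0]],"jaw":[-0.2,0,0.2,0.6,1,1]}'
```

```text
tool_pos: [0.667, -0.1052, 0.0778]
force: [-4.6, 0.4, 1.9]
t: 11.95
tool_pos: [0.6668, -0.1052, 0.0771]
orientation: [-0.029, 0.976, 0.006, 0.217]
force: [0.7, -0.4, -0.3]
gripper_width: 0.0857
finger_force: 0.0
```

```bash
python3 -m handwheel '{"travel":[[0,0,-0.01],[0,0,-0.02],[0,0,-0.03],[0,0,-0.04],[0,0,-0.04],[0,0,0],[0,0,0]],"delta_rot":[[0,0,0],[0,0,0],[0,0,0],[0,0,0],[0,0,0],[0,0,0],[0,0,0]],"jaw":[1,1,1,1,1,1,1]}'; python3 - <<'E'
from h import *;from rig import *
s=snapshot("wrist");np.savez("w4.npz",**s);cv2.imwrite("pics/w4.png",s["img"])
goal(state(),[.4415,.2973,.17],pose(1.2))
E
```

```text
t: 12.65
tool_pos: [0.6076, -0.1085, 0.2065]
orientation: [-0.029, 0.975, 0.006, 0.219]
force: [-0.6, 0.1, -0.8]
gripper_width: 0.0853
finger_force: 0.0
turn [ 0.47 25.11  2.15] then travel mm [157.2 409.1  34.5] | before-turn travel [142.7 414.8 -28.9] t 12.7
```

View pics/w4.png

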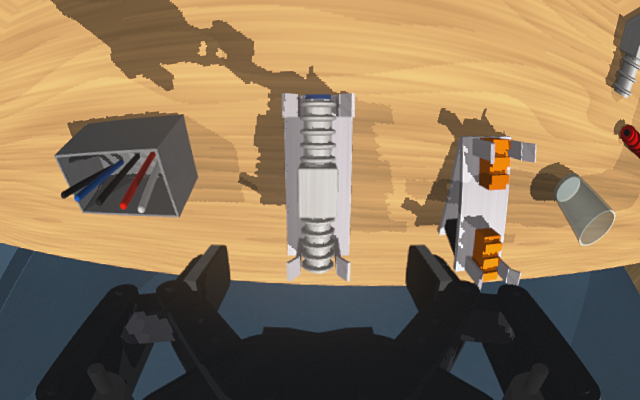

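The fine spindle lies in the blue gauge, centred at (318,190) between its cheeks. I'll check that both ends' heights are flush by range.

```bash
cat >> h.py <<'E'
def seated(s,a,seat,yaw):
    P,_=fcloud(s,box(np.ones((400,640),bool),a));F=Ro.from_euler('z',yaw,degrees=True)*Ro.from_euler('y',-25,degrees=True)
    L=F.inv().apply(P-np.array(seat));L=L[(abs(L[:,1])<.016)&(abs(L[:,2])<.03)]
    for x in np.arange(-.084,.084,.003):
        j=(abs(L[:,0]-x)<.0015)
        if j.sum()>5:
            t=L[j,2]>-.002;print(round(x*1e3),round(np.percentile(L[j,2],97)*1e3,1),end="; ")
    print()
E
python3 - <<'E'
from h import *
seated(dict(np.load("w4.npz")),(280,85,360,285),[.6611,-.1059,.088],3.4)
E
```

```text
-84 -13.1; -81 11.5; -78 14.2; -75 13.8; -72 11.5; -69 10.9; -66 14.1; -63 14.6; -60 10.6; -57 10.5; -54 14.2; -51 13.8; -48 10.9; -45 11.1; -42 13.9; -39 14.1; -36 10.5; -33 10.8; -30 14.3; -27 13.3; -24 15.2; -21 16.2; -18 16.2; -15 16.5; -12 16.3; -9 16.6; -6 16.2; -3 16.0; 0 16.1; 3 16.3; 6 16.0; 9 16.4; 12 16.1; 15 16.2; 18 16.2; 21 15.6; 24 11.7; 27 14.1; 30 10.9; 33 10.7; 36 11.5; 39 14.1; 42 11.2; 45 10.3; 48 12.7; 51 13.7; 54 10.8; 57 10.5; 60 12.2; 63 14.2; 66 11.1; 69 10.4; 72 13.1; 75 13.9; 78 11.7;
```

Seated flush: crests are at +14 mm at both ends, i.e. 16 less the 2 mm camera bias. Now the coarse spindle.

```bash
python3 -m handwheel '{"travel":[[0.018,0,-0.009],[0.018,0,-0.009],[0.018,0,-0.006],[0,0,0],[0,0,0],[0,0,0],[0,0,0],[0,0,0]],"delta_rot":[[0,0,0],[0,0,0],[0,0,0],[0.09,5,0.43],[0.09,5,0.43],[0.09,5,0.43],[0.09,5,0.43],[0.09,5.1,0.43]],"jaw":[1,1,1,1,1,1,1,1]}'|grep pos
python3 - <<'E'
from h import *;from rig import *
goal(state(),[.4415,.2973,.17],pose(1.2))
E
```

```text
tool_pos: [0.5483, -0.112, 0.2017]
turn [-0.02 -0.35 -0.01] then travel mm [ 98.2 411.5  31.7] | before-turn travel [ 98.  411.5  32.2] t 13.5
```

```bash
python3 -m handwheel '{"travel":[[0.009,0.041,0],[0.009,0.041,0],[0.009,0.041,0],[0.009,0.041,0],[0.009,0.041,0],[0.009,0.041,0],[0.009,0.041,0],[0.009,0.041,0]],"delta_rot":[[0,0,0],[0,0,0],[0,0,0],[0,0,0],[0,0,0],[0,0,0],[0,0,0],[0,0,0]],"jaw":[1,1,1,1,1,1,1,1]}'|grep pos
python3 -m handwheel '{"travel":[[0.0115,0.041,0.01],[0.0115,0.041,0.02],[0,0,0],[0,0,0]],"delta_rot":[[0,0,0],[0,0,0],[0,0,0],[0,0,0]],"jaw":[1,1,1,1]}'|grep pos
python3 - <<'E'
from h import *;from rig import *
s=snapshot("wrist");np.savez("w5.npz",**s);cv2.imwrite("pics/w5.png",s["img"])
spindle(s,(285,80,355,280))
P,_=fcloud(s,box(np.ones((400,640),bool),(300,80,340,275)))
k=(P[:,2]>.0305)&(P[:,2]<.036);q=P[k];print("square top x",q[:,0].min(),q[:,0].max(),"y",q[:,1].min(),q[:,1].max(),len(q))
goal(state(),[.4415,.2973,.003],pose(1.2))
E
```

```text
tool_pos: [0.4686, 0.2158, 0.2014]
tool_pos: [0.444, 0.2961, 0.1707]
box [ 300  100   37  162 4632] c [0.4385 0.2955] yaw 1.38 ext -0.0777 0.0846 midext [0.4419 0.2956]
widths [22. 22. 22. 29. 29. 22. 22. 22. 22. 22. 22. 22. 22. 29. 29. 23. 22. 22.
 22. 22. 22. 22. 24. 29. 29. 25. 22. 24. 30. 32. 33. 34. 34. 34. 34. 35.
 35. 34. 34. 34. 35. 35. 34. 34. 34. 34. 34. 34. 34. 34. 34. 34. 34. 28.
 28. 29. 29. 25. 22. 22. 22. 22. 22. 25. 28. 29. 28. 26. 22. 21. 21. 22.
 23. 27. 28. 28. 28. 26. 22. 21. 20. 12.]
edge-fit [ 0.0002 -0.    ]
square top x 0.36771058685654423 0.5133620731928225 y 0.27831483379813743 0.3134200030563648 1809
turn [-0.12 -0.1   0.04] then travel mm [  3.2   1.8 168.8] | before-turn travel [  2.9   2.1 168.8] t 14.75
```

View pics/w5.png

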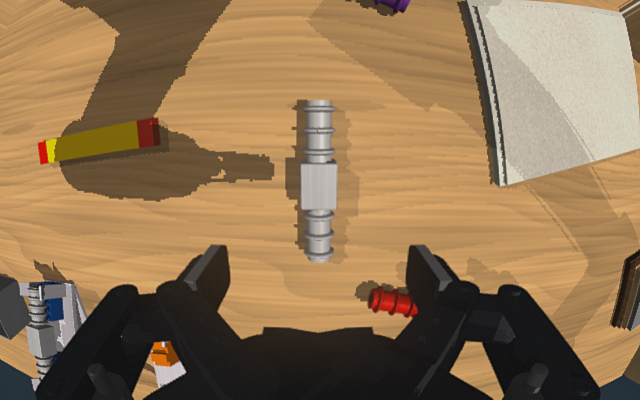

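The coarse spindle (three rings an end) is at (318,185) in the wrist view. The red decoy's end at (393,302) is well beyond the fingers. Descending.

```bash
python3 -m handwheel '{"travel":[[0.0035,0.001,0.03],[0,0,0.04],[0,0,0.04],[0,0,0.03],[0,0,0],[0,0,0]],"delta_rot":[[0,0,-0.15],[0,0,0],[0,0,0],[0,0,0],[0,0,0],[0,0,0]],"jaw":[1,1,1,1,1,1]}'|grep pos
python3 - <<'E'
from h import *;from rig import *
goal(state(),[.4405,.2959,.005],pose(1.38))
E
```

```text
tool_pos: [0.4422, 0.2962, 0.034]
turn [-0.03  0.03 -0.07] then travel mm [ 1.7 -0.2 29. ] | before-turn travel [ 1.7 -0.2 29. ] t 15.35
```

```bash
python3 -m handwheel '{"travel":[[0.0017,-0.0002,0.014],[0,0,0.014],[0,0,0],[0,0,0],[0,0,0],[0,0,0],[0,0,0],[0,0,0]],"delta_rot":[[0,0,0],[0,0,0],[0,0,0],[0,0,0],[0,0,0],[0,0,0],[0,0,0],[0,0,0]],"jaw":[1,1,1,-1,-1,-1,-1,-1]}'
python3 -m handwheel '{"travel":[[0,0,0],[0,0,0],[0,0,-0.02],[0,0,-0.05],[0,0,-0.05],[0,0,-0.05],[0,0,0],[0,0,0]],"delta_rot":[[0,0,0],[0,0,0],[0,0,0],[0,0,0],[0,0,0],[0,0,0],[0,0,0],[0,0,0]],"jaw":[-1,-1,-1,-1,-1,-1,-1,-1]}'
python3 - <<'E'
from h import *;from rig import *
s=snapshot("wrist");np.savez("w6.npz",**s);inhand(s,state(),(270,70,370,225),np.array([32,52,72])/1e3)
goal(state(),[.62,.0945,.21],pose(8.2,25))
E
```

```text
t: 16.15
tool_pos: [0.4399, 0.2967, 0.0055]
orientation: [-0.012, 1.0, 0.0, 0.0]
force: [-0.9, -1.3, 3.4]
gripper_width: 0.0328
finger_force: 62.0
t: 16.95
tool_pos: [0.4392, 0.2969, 0.1742]
orientation: [-0.012, 1.0, 0.001, -0.001]
force: [-0.5, 0.6, -5.6]
gripper_width: 0.033
finger_force: 61.2
x,ztop,mid,w:
[(22, np.float64(-21.8), np.float64(0.1), np.float64(23.2)), (23, np.float64(-23.6), np.float64(-0.1), np.float64(23.1)), (24, np.float64(-24.0), np.float64(-0.1), np.float64(23.1)), (25, np.float64(-24.2), np.float64(0.2), np.float64(23.0)), (26, np.float64(-23.8), np.float64(0.3), np.float64(22.9)), (27, np.float64(-24.5), np.float64(-0.3), np.float64(19.3)), (28, np.float64(-26.4), np.float64(-0.3), np.float64(21.4)), (29, np.float64(-27.3), np.float64(0.0), np.float64(31.4)), (30, np.float64(-27.6), np.float64(0.2), np.float64(31.5)), (31, np.float64(-27.2), np.float64(-0.0), np.float64(31.2)), (32, np.float64(-25.4), np.float64(0.0), np.float64(28.1)), (33, np.float64(-24.4), np.float64(0.0), np.float64(24.4)), (34, np.float64(-24.1), np.float64(-0.2), np.float64(23.0)), (
[... 2896 characters left out ...]
t64(nan), np.float64(nan), np.float64(nan)), (84, np.float64(nan), np.float64(nan), np.float64(nan)), (85, np.float64(nan), np.float64(nan), np.float64(nan)), (86, np.float64(nan), np.float64(nan), np.float64(nan)), (87, np.float64(nan), np.float64(nan), np.float64(nan)), (88, np.float64(nan), np.float64(nan), np.float64(nan)), (89, np.float64(nan), np.float64(nan), np.float64(nan)), (90, np.float64(nan), np.float64(nan), np.float64(nan)), (91, np.float64(nan), np.float64(nan), np.float64(nan))]
centre tool x -0.0015 1.94 axis z at centre -0.0113 pitch -0.08 y 0.0001 yaw -0.06
turn [ -1.56 -25.2   -6.73] then travel mm [-152.5 -225.6   29.6] | before-turn travel [-176.4 -206.1  -38.1] t 17.0
```

```bash
python3 -m handwheel '{"travel":[[-0.035,-0.02,-0.008],[-0.035,-0.02,-0.008],[-0.035,-0.02,-0.008],[-0.035,-0.02,-0.008],[-0.035,-0.02,-0.008],[0,0,0],[0,0,0],[0,0,0]],"delta_rot":[[0,0,0],[0,0,0],[0,0,0],[0,0,0],[0,0,0],[-0.3,-5,-1.35],[-0.3,-5,-1.35],[-0.3,-5,-1.35]],"jaw":[-1,-1,-1,-1,-1,-1,-1,-1]}'|grep pos
python3 -m handwheel '{"travel":[[0,0,0],[0,0,0],[0,0,0],[0,0,0]],"delta_rot":[[-0.3,-5,-1.35],[-0.3,-5.2,-1.35],[0,0,0],[0,0,0]],"jaw":[-1,-1,-1,-1]}'|grep pos
python3 - <<'E'
from h import *;from rig import *
s=snapshot("wrist");np.savez("w7.npz",**s);cv2.imwrite("pics/w7.png",s["img"])
T=np.array([42,62,82])/1e3
gauge(s,"O",(60,60,270,300),[.688,.1045,.088],8.2,T)
R=pose(8.2,25);seatgoal(state(),[.6885,.1045,.088],8.2,[-.0015,0,-.0115],.06)
E
```

```text
tool_pos: [0.6167, 0.2001, 0.2095]
tool_pos: [0.6157, 0.2002, 0.2114]
it 0 n 1468 yawcorr -0.04 lat 0.00046 phase 0.0 0.948 toph -0.0139 slope -0.05 w 0.0238
   seat [0.6879 0.105  0.088 ] yaw 8.16 ext -0.1 0.0994
it 1 n 1468 yawcorr -0.0 lat 0.0 phase 0.0 0.949 toph -0.0139 slope -0.05 w 0.0238
   seat [0.6879 0.105  0.088 ] yaw 8.16 ext -0.1 0.0994
it 2 n 1468 yawcorr -0.0 lat 0.0 phase 0.0 0.949 toph -0.0139 slope -0.05 w 0.0238
   seat [0.6879 0.105  0.088 ] yaw 8.16 ext -0.1 0.0994
it 3 n 1468 yawcorr -0.0 lat 0.0 phase 0.0 0.949 toph -0.0139 slope -0.05 w 0.0238
   seat [0.6879 0.105  0.088 ] yaw 8.16 ext -0.1 0.0994
turn [-0.04  0.02  0.02] then travel mm [   2.5 -105.4   89.3] | before-turn travel [   2.5 -105.3   89.3] t 18.25
```

View pics/w7.png

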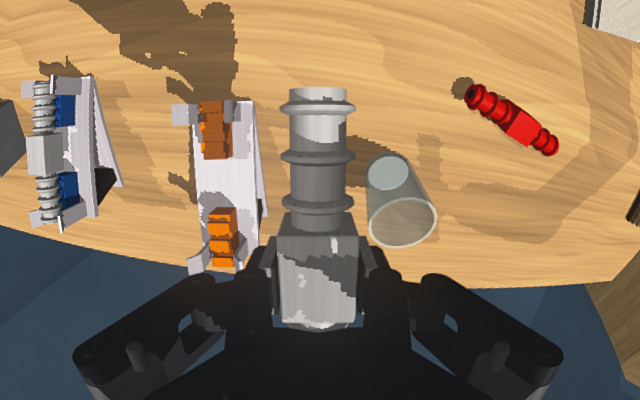

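The wrist view shows the orange gauge at (218,180) on the left and the held coarse spindle in the middle. The tumbler at (400,205) is clear. The second measurement agrees with the first, so I'm moving over the seat.

```bash
echo 'CS=([.688,.105,.088],8.16);CH=[-.0015,0,-.0115]'>>h.py; python3 -m handwheel '{"travel":[[0.0008,-0.035,0],[0.0008,-0.035,0],[0.0008,-0.035,0],[0,0,0.04],[0,0,0.045],[0,0,0.02],[0,0,0],[0,0,0]],"delta_rot":[[0,0,0],[0,0,0],[0,0,0],[0,0,0],[0,0,0],[0,0,0],[0,0,0],[0,0,0]],"jaw":[-1,-1,-1,-1,-1,-1,-1,-1]}'
python3 - <<'E'
from h import *;from rig import *
seatgoal(state(),*CS,CH,0)
E
```

```text
t: 19.05
tool_pos: [0.6749, 0.1028, 0.1192]
orientation: [-0.07, 0.973, 0.015, 0.217]
force: [0.3, -0.2, -2.6]
gripper_width: 0.033
finger_force: 61.4
turn [-0.03  0.17  0.04] then travel mm [ 2.7  0.3 45.4] | before-turn travel [ 2.8  0.4 45.4] t 19.05
```

```bash
python3 -m handwheel '{"travel":[[0.0027,0.0003,0.01],[0,0,0],[0,0,0]],"delta_rot":[[0,0.17,0],[0,0,0],[0,0,0]],"jaw":[-1,-1,-1]}'|grep -E "pos|^force"
python3 - <<'E'
from h import *;from rig import *
seatgoal(state(),*CS,CH,0)
E
```

```text
tool_pos: [0.6759, 0.1036, 0.1091]
force: [-0.4, 0.4, -3.5]
turn [0.04 0.06 0.06] then travel mm [-0.6 -0.3 35.8] | before-turn travel [-0.6 -0.4 35.8] t 19.35
```

```bash
python3 -m handwheel '{"travel":[[-0.0003,-0.0003,0.01],[0,0,0.01],[0,0,0.008],[0,0,0],[0,0,0]],"delta_rot":[[0,0,0],[0,0,0],[0,0,0],[0,0,0],[0,0,0]],"jaw":[-1,-1,-1,-1,-1]}'|grep -E "pos|^force"
python3 - <<'E'
from h import *;from rig import *
seatgoal(state(),*CS,CH,0)
E
```

```text
tool_pos: [0.6878, 0.1046, 0.0825]
force: [-0.6, 0.6, -4.0]
turn [-0.02 -0.03  0.06] then travel mm [-1.   0.3  6.7] | before-turn travel [-1.   0.3  6.7] t 19.85
```

```bash
python3 -m handwheel '{"travel":[[-0.001,0.0003,0.0015],[0,0,0.001],[0,0,0]],"delta_rot":[[0,0,0],[0,0,0],[0,0,0]],"jaw":[-1,-1,-1]}'|grep -E "pos|^force"
for i in 1 2 3; do python3 -m handwheel '{"travel":[[0,0,0.001],[0,0,0],[0,0,0]],"delta_rot":[[0,0,0],[0,0,0],[0,0,0]],"jaw":[-1,-1,-1]}'|grep -E "pos|^force"; done
python3 - <<'E'
from h import *;from rig import *
seatgoal(state(),*CS,CH,0)
E
```

```text
tool_pos: [0.6899, 0.1055, 0.0815]
force: [0.3, -0.4, -4.6]
tool_pos: [0.6902, 0.1054, 0.0804]
force: [-0.2, 0.2, -4.0]
tool_pos: [0.6906, 0.1055, 0.0794]
force: [0.4, 0.4, -4.7]
tool_pos: [0.691, 0.1055, 0.0785]
force: [-0.3, 0.2, -4.0]
turn [0.01 0.02 0.05] then travel mm [ 0.3 -0.1  1.6] | before-turn travel [ 0.3 -0.1  1.6] t 21.05
```

```bash
python3 -m handwheel '{"travel":[[0.0003,0,0.001],[0,0,0],[0,0,0]],"delta_rot":[[0,0,0],[0,0,0],[0,0,0]],"jaw":[-1,-1,-1]}'|grep -E "pos|^force"
for i in 1 2; do python3 -m handwheel '{"travel":[[0,0,0.0006],[0,0,0],[0,0,0]],"delta_rot":[[0,0,0],[0,0,0],[0,0,0]],"jaw":[-1,-1,-1]}'|grep -E "pos|^force"; done
python3 - <<'E'
from h import *;from rig import *
seatgoal(state(),*CS,CH,0)
E
```

```text
tool_pos: [0.6911, 0.1056, 0.0775]
force: [-0.3, -0.4, -3.6]
tool_pos: [0.6914, 0.1056, 0.077]
force: [-0.2, 0.8, -4.4]
tool_pos: [0.6917, 0.1057, 0.0765]
force: [-0.3, -0.0, -4.9]
turn [0.01 0.02 0.05] then travel mm [ 0.  -0.1 -0.5] | before-turn travel [ 0.  -0.1 -0.5] t 21.95
```

```bash
for i in 1 2; do python3 -m handwheel '{"travel":[[0,0,0.0005],[0,0,0],[0,0,0]],"delta_rot":[[0,0,0],[0,0,0],[0,0,0]],"jaw":[-1,-1,-1]}'|grep -E "pos|^force"; done
```

```text
tool_pos: [0.6919, 0.1057, 0.0763]
force: [-3.1, 0.5, -1.3]
tool_pos: [0.6919, 0.1057, 0.0763]
force: [-8.7, 0.1, 1.5]
```

Contact at home depth. Backing off slightly and letting go.

```bash
python3 -m handwheel '{"travel":[[0.0003,0,-0.0005],[0,0,0]],"delta_rot":[[0,0,0],[0,0,0]],"jaw":[-1,-1]}'|grep -E "pos|^force"; python3 -m handwheel '{"travel":[[0,0,0],[0,0,0],[0,0,0],[0,0,0],[0,0,0],[0,0,0]],"delta_rot":[[0,0,0],[0,0,0],[0,0,0],[0,0,0],[0,0,0],[0,0,0]],"jaw":[-0.2,0,0.2,0.6,1,1]}'
python3 -m handwheel '{"travel":[[0,0,-0.01],[0,0,-0.02],[0,0,-0.03],[0,0,-0.04],[0,0,-0.04],[0,0,0],[0,0,0]],"delta_rot":[[0,0,0],[0,0,0],[0,0,0],[0,0,0],[0,0,0],[0,0,0],[0,0,0]],"jaw":[1,1,1,1,1,1,1]}'; python3 - <<'E'
from h import *;from rig import *
s=snapshot("wrist");np.savez("w8.npz",**s);cv2.imwrite("pics/w8.png",s["img"])
seated(s,(270,75,370,290),[.688,.105,.088],8.16)
E
```

```text
tool_pos: [0.6918, 0.1057, 0.0763]
force: [-2.8, -0.5, -1.7]
t: 23.35
tool_pos: [0.6917, 0.1057, 0.076]
orientation: [-0.07, 0.974, 0.015, 0.216]
force: [-0.7, -0.1, 0.2]
gripper_width: 0.0853
finger_force: 0.0
t: 24.05
tool_pos: [0.6331, 0.0975, 0.2055]
orientation: [-0.07, 0.973, 0.016, 0.218]
force: [0.1, -0.3, -0.6]
gripper_width: 0.0853
finger_force: 0.0
-84 -12.6; -81 10.5; -78 10.9; -75 14.4; -72 14.3; -69 10.5; -66 10.3; -63 11.0; -60 10.8; -57 10.8; -54 14.3; -51 13.4; -48 10.8; -45 10.9; -42 10.6; -39 10.3; -36 12.4; -33 14.3; -30 11.3; -27 10.5; -24 15.4; -21 16.2; -18 16.2; -15 16.0; -12 16.2; -9 15.9; -6 16.0; -3 16.1; 0 16.2; 3 16.1; 6 16.2; 9 16.0; 12 16.3; 15 15.8; 18 16.1; 21 10.9; 24 10.5; 27 10.6; 30 14.0; 33 11.4; 36 10.4; 39 10.3; 42 10.3; 45 10.9; 48 13.1; 51 14.3; 54 10.6; 57 10.5; 60 10.5; 63 10.4; 66 10.7; 69 14.1; 72 13.7; 75 10.5; 78 10.0;
```

View pics/w8.png

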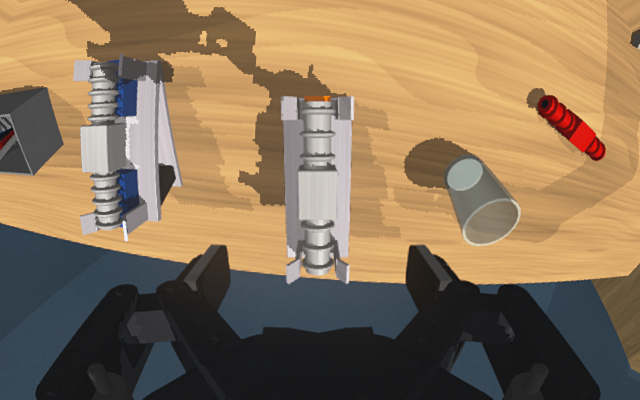

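Both spindles lie home in their gauges: coarse at (318,190), fine at (103,148), with crests flush at both ends. The gripper is clear of everything.

```bash
python3 -c "
from rig import *
print(hand_in())"
```

```text
the job is handed in; nothing more can be done
None
```

The fine spindle is seated in the blue gauge and the coarse one in the orange gauge. Range readings show both ends of each fully down in the notches, nothing else was moved, and the job was handed in at about 24 s of the 64 s allowed; no verdict came back.

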